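# Clear the carton off the bread bin and slide its hatch open

## Robot

A 6-joint arm with a two-finger parallel gripper is mounted at the origin on the work surface. World frame = base frame: x ahead of the robot, y to its left, z up, the work surface at z = 0. Lengths are in m, angles in rad, forces in N, time in s.
With the tool pointing down it reaches from about 0.35 to 0.775 m from the base axis. Payload 7.3 kg.
Tool frame: the origin (TCP) lies at the very end of the fingers, on their centre line; the grasp point (between the pads) lies bot.grasp_offset behind it (bot.grasp_offset is the distance from the TCP to the grasp point, in m); z points along the fingers, y is the line along which they close (so a half turn about z gives the same grasp; the last joint's range is limited). The gripper opens to 92 mm and grips with 3 to 60 N. Pads are 19 mm wide; open, the fingers measure 130 mm over their backs; the gripper's body (75 mm by 190 mm) begins 47 mm behind the grasp point.
Start: joints at [-1.285, 0.342, 1.524, -0, 1.275, -0.146], TCP at [0.22, -0.477, 0.227] pointing down, gripper open.
Joint ranges: [-2.53, 2.53], [-0.77, 2.02], [0.04, 2.7], [-1, 4.14], [0.28, 2.66], [-3.11, 3.11]. Speed limits (rad/s): [2.57, 2.57, 3.14, 3.14, 3.14, 3.14].

## Interface

Orientations are given as a unit quaternion [x, y, z, w].
In Python, from rig import bot, snapshot, camera_info gives the robot as it stands. The module is installed in compiled form; this text tells all that it offers.
- The arm moves only by the tool apply_moves, never from a script. Its arguments are lists of equal length, an entry for each row: "slide": the shift along the world's x, y, z in m, a list of three; "turn": the turn about the world's z in rad. A call has 1 to 12 rows; each row is the pose to reach, as a shift and turn from the pose commanded when the call began; what a row does not reach only later rows make up. A row lasts 1/10 s, in which the tool goes at most 50 mm and 8.59 degrees, less where a joint would pass 70% of its speed; a pose out of reach is approached as far as the arm can. A call with a gripper value outside its range is refused whole. "grip" is the closure, from 0 (fully open) to 1 (shut), set as the call begins (left out, the last holds). The fingers move at their own pace and stop on an object; "force" is the grip in N (left out, the last holds). Time passes only in rows, so rows that repeat a pose let the fingers close. It gives the time, the measured TCP pose, the force, the opening and the grip force at its end, in the units of the state.
- bot.state(): the state, without advancing time (a new reading comes with each control period).
- snapshot(name): name is "scene" or "top" or "wrist"; returns the picture (400x640x3 uint8, red, green, blue); there is no depth.
- camera_info(name): a dict with "intrinsics" (3x3 intrinsics, pixels), "cam_to_world" (4x4, takes a point from camera to world coordinates). Camera axes: x right, y up, looking along -z (the intrinsics and any distortion apply to the point x, -y, -z); pixel columns grow to the right and rows downward; lengths in m; the calibration is good to about 2 mm. A picture is of the moment at which its call begins: read the wrist's pose just before it. camera_info takes no time and is no camera call; for the wrist camera it gives the pose at the moment of the call.
- bot.close_job(): hands the job in; it is judged then, once.
The state is a dict: "t": time; "joints": joint angles; "dq": joint speeds; "joint_efforts": joint torques, N m; "eef_pos": TCP position; "tcp_rot": TCP orientation; "wrist_force": force on the tool from outside, world axes, zero at the start; "moment": the same for the moment, N m; "opening": finger opening in m; "grip_force": force on a finger pad.
Only numpy, scipy, OpenCV 4.12 (cv2) and the standard library are available. Lean on these libraries where they do the work, as an engineer would, in place of code of your own. Each camera call takes 0.05 s, during which the arm holds its last target. There are 200 camera calls.

## Task

A carton has been left on the sloping front of the bread bin, right where the hatch has to slide. First take it off and set it down flat, label up, inside the baking tray without dropping it; then lift the hatch's black handle over the red bump, slide the hatch all the way open and let the handle drop back down. Leave the jug and the pepper as they are.

Things in the scene. Friction and masses are not known exactly. Their poses are not given: they have to be found in the camera images.
- bin: Green bread bin, fixed, 200 deep (its x) x 360 wide (its y) x 175 high. Origin: centre of its underside; x points to its high back, y along its width, z up; the low front side faces the robot's left. The front face slopes 30 degrees from level, rising towards +x. Its +y half is a bare white plate, its -y half an opening under the hatch. Low cheeks (20 mm) stand on the slope at both ends, v = 168..180 mm either way.
- slope (a point): Middle of the bin's sloping face, 117.5 mm above its underside, on the plate's surface. Directions used here, in bin axes: u up the slope (0.866, 0, 0.5), v = bin y, n outward normal (-0.5, 0, 0.866), all from this point. The face spans u = -115..115, v = -180..180. A lip 20 mm tall (n) runs along the bottom edge, u = -115..-107, and one 12 mm tall along the top, u = 107..115.
- hatch (a joint): Travel of the wooden hatch along v, m: 0 closed, 0.16 fully open (stop), towards bin +y; starts at 0 to 0.006. A plate 160 (v) x 182 (u) x 8 thick lying on the slope, top at n = 9, centred at v = -88 when closed. Rubs with about 1.5 N, stays where left. Blocked at about 0.008 until the handle is lifted.
- catch (a joint): Lift of the black handle along n, m: 0 down, 0.02 stop. The tongue at its downhill end is stopped by a red bump (10 mm tall, 14 wide) on the sill at the hatch's bottom edge. Lifted 0.010 or more it clears the bump; beyond 0.040 of hatch travel it is past the bump and may come down. Takes 1 to 4 N to lift; its weight and a light spring bring it down when let go.
- handle (a point): Grip point of the black handle, a fin on the middle of the hatch, 14 thick (u) x 70 long (v), standing square to the slope, so leaning 30 degrees from vertical; top edge at n = 62 when down. This point: centre plane, n = 42, 20 mm under the top edge; u = 0, v = -88 mm + hatch travel. A strap 22 wide, top at n = 15, runs from its foot down to the tongue.
- carton: Yellow and green card carton, rigid, 120 (its x) x 58 (its y) x 40 (its z) mm, 0.13 to 0.25 kg. Origin: centre of its underside. Starts lying on the bare white sloping plate of the bin, white label (its +z) facing out along n, its x up the slope, lower end against the bottom lip.
- tray: Dark baking tray with an orange and beige mat, fixed, 220 (its x) x 180 (its y) mm, rim 14 mm high and 5 mm thick, inner floor 5 to 6 mm above its underside. Origin: centre of its underside, on the worktop, z up. It stands to one side of the robot, left or right.
- board: White cutting board with a pink sheet, fixed, 220 x 180 x 12 mm, origin at the centre of its underside. It stands on the other side from the tray and carries the jug and the pepper.
- jug: Clear glass measuring jug, 76 mm across, 95 high, with a handle, standing on the board. Origin: centre of its underside. Leave alone.
- pepper: Green pepper, 72 mm across, 85 high, standing on the board. Origin: centre of its underside. Leave alone.
Things that resemble listed ones, but are neither listed nor needed, are in the scene too. There is more than one size of the carton; the one meant has the size given above.

How it is judged:
By the outcome, as a careful person would: the job done as asked, in the order asked, and still so for the second after the job is handed in, with the robot touching nothing.
It also fails if it takes over 70 s, if anything falls off the work surface, if the arm or the gripper's body presses on something with over 40 N, if the wrist force passes 120 N, or if a joint passes its speed limit or range.

## Working session

There is one attempt and no reset: what is moved stays moved. The work goes in short steps, Python scripts to look and compute and a tool call to move; the robot and the scene stay as the last step left them, time stands still between calls to the robot, and variables do not carry over. Pictures are saved under pics/ and viewed, at most 12 in all, crops included, and the job is handed in when it is done.

Besides the shell and the picture viewer there is one more tool, called as name(argument=value, ...) on one line, values as JSON. apply_moves: Moves the arm, as the interface text tells. Its arguments: {"type":"object","properties":{"slide":{"type":"array","items":{"type":"array","items":{"type":"number"}}},"turn":{"type":"array","items":{"type":"number"}},"grip":{"type":"number"},"force":{"type":"number"}},"required":["slide","turn"]}

```bash
mkdir -p pics; python3 - <<'E'
from rig import bot, snapshot, camera_info
import cv2,numpy as np
np.set_printoptions(precision=4,suppress=True)
for n in ("scene","top"):
    cv2.imwrite(f"pics/{n}1.png",snapshot(n)[:,:,::-1]); c=camera_info(n); print(n,c)
print(bot.grasp_offset,bot.state())
print(camera_info("wrist"))
E
```

```text
scene {'intrinsics': array([[401.4141,   0.    , 318.253 ],
       [  0.    , 401.4141, 202.2495],
       [  0.    ,   0.    ,   1.    ]]), 'cam_to_world': array([[ 0.0832, -0.5571,  0.8263,  1.4596],
       [ 0.9964,  0.0587, -0.0607, -0.0703],
       [-0.0147,  0.8284,  0.56  ,  0.7162],
       [ 0.    ,  0.    ,  0.    ,  1.    ]])}
top {'intrinsics': array([[397.6323,   0.    , 317.0571],
       [  0.    , 397.6323, 193.9011],
       [  0.    ,   0.    ,   1.    ]]), 'cam_to_world': array([[ 0.0526,  0.9747, -0.2171,  0.3567],
       [-0.9986,  0.0524, -0.0067,  0.0081],
       [ 0.0048,  0.2171,  0.9761,  1.3464],
       [ 0.    ,  0.    ,  0.    ,  1.    ]])}
0.0188 {'t': 0.1, 'joints': array([-1.285 ,  0.3427,  1.5249,  0.    ,  1.2754, -0.146 ]), 'dq': array([-0.0016, -0.0022, -0.0022, -0.0001, -0.0015, -0.0004]), 'joint_efforts': array([  0.0021, -43.2006, -24.4695,   0.0719,   0.0526,  -0.0001]), 'eef_pos': array([ 0.2196, -0.4765,  0.2261]), 'tcp_rot': array([ 0.9768,  0.2142, -0.    , -0.0007]), 'wrist_force': array([ 0.0155,  0.5305, -0.502 ]), 'moment': array([-0.0541, -0.0004, -0.0316]), 'grip_force': 0.0, 'opening': 0.09220154600680466}
{'intrinsics': array([[349.5043,   0.    , 316.2739],
       [  0.    , 349.5043, 203.6175],
       [  0.    ,   0.    ,   1.    ]]), 'cam_to_world': array([[ 0.4177,  0.8777,  0.2349,  0.2821],
       [-0.9086,  0.404 ,  0.1061, -0.4481],
       [-0.0018, -0.2578,  0.9662,  0.3844],
       [ 0.    ,  0.    ,  0.    ,  1.    ]])}
```

View pics/top1.png

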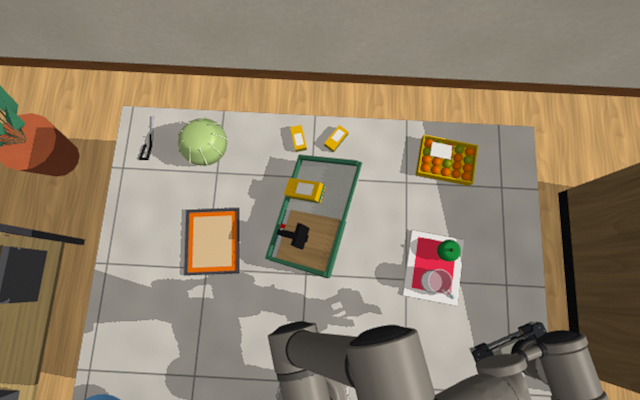

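View pics/scene1.png

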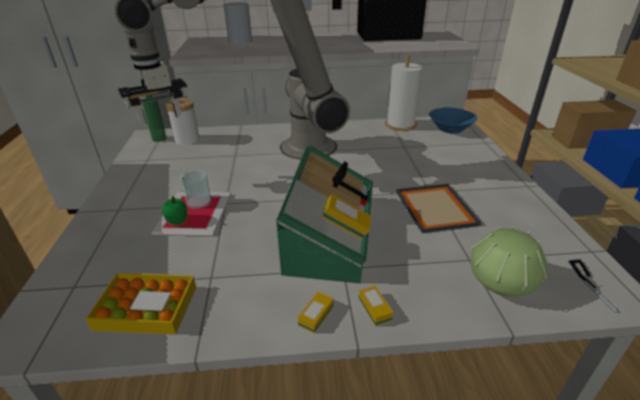

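The top view shows the bin centred at about (313,215), with its low front to the left. The tray is at (213,241), on the robot's left. The board, jug and pepper are at (435,268). There are three carton candidates: (304,189) on the slope, and (298,138) and (336,138) on the worktop, which are smaller. The one on the slope fits the description, and I'll check it in an enlarged crop.

```bash
python3 - <<'E'
import cv2
i=cv2.imread("pics/top1.png")
cv2.imwrite("pics/c1.png",cv2.resize(i[140:290,175:375],None,fx=4,fy=4,interpolation=cv2.INTER_CUBIC))
i=cv2.imread("pics/scene1.png")
cv2.imwrite("pics/c2.png",cv2.resize(i[140:285,265:385],None,fx=4,fy=4,interpolation=cv2.INTER_CUBIC))
E
```

```text
(no output)
```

View pics/c1.png

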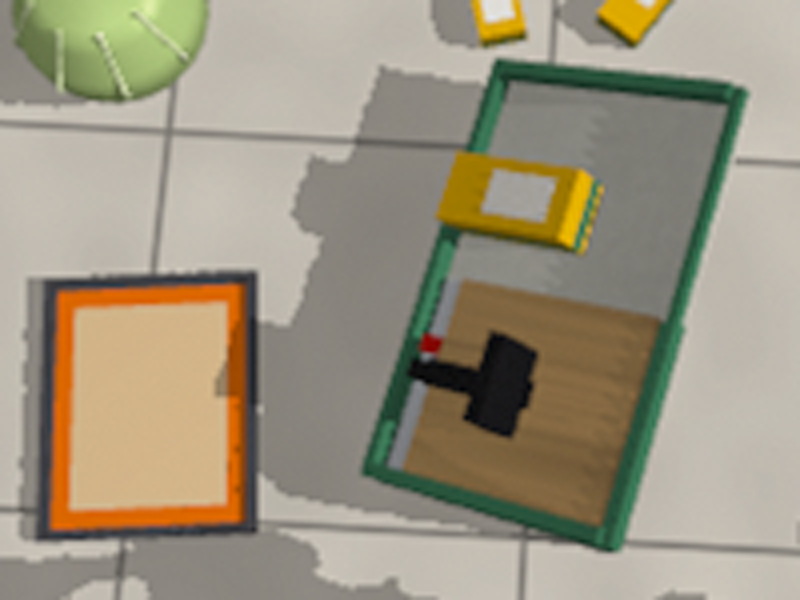

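View pics/c2.png

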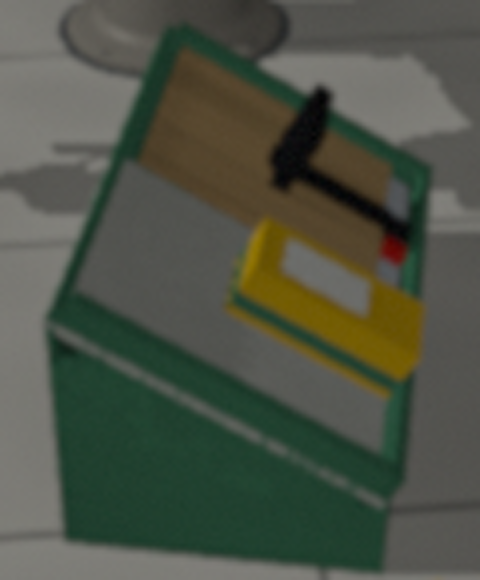

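The crop confirms the carton: it lies on the white plate, label out, low end against the lip, and it is clearly bigger than the two loose ones. Next I'll fit the poses.

```bash
cat > geo.py <<'E'
import numpy as np
from rig import camera_info
from scipy.optimize import least_squares
np.set_printoptions(precision=4,suppress=True)
C={n:camera_info(n) for n in ("scene","top")}
def proj(n,P):
    K,T=C[n]["intrinsics"],C[n]["cam_to_world"]
    p=(np.asarray(P)-T[:3,3])@T[:3,:3]; q=K@[p[0],-p[1],-p[2]]; return q[:2]/q[2]
def place(q,p):  # local -> world, q=(x,y,yaw)
    c,s=np.cos(q[2]),np.sin(q[2]); return np.array([q[0]+c*p[0]-s*p[1],q[1]+s*p[0]+c*p[1],p[2]])
def slope(u,v,n): # in bin axes
    return np.array([.8660254*u-.5*n, v, .1175+.5*u+.8660254*n])
def ct(x,y): return np.array([(x-1.5)/4+175,(y-1.5)/4+140])
def cs(x,y): return np.array([(x-1.5)/4+265,(y-1.5)/4+140])
E
cat > fit.py <<'E'
from geo import *
S=lambda u,v,n:(lambda h:slope(u/1e3,v/1e3,n/1e3))
H=lambda u,v,n:(lambda h:slope(u/1e3,v/1e3+h,n/1e3))
G=lambda x,y,z:(lambda h:np.array([x,y,z])/1e3)
B=[("top",ct(660,318),H(91,-8,9)),("top",ct(602,526),H(91,-168,9)),("top",ct(460,280),H(-91,-8,9)),("top",ct(402,470),H(-91,-168,9)),
("top",ct(365,472),S(-115,-180,20)),("top",ct(500,61),S(-115,180,20)),
("scene",cs(66,541),G(100,180,0)),("scene",cs(382,571),G(-100,180,0)),("scene",cs(180,45),H(91,-168,9)),("scene",cs(390,165),H(-91,-168,9)),("scene",cs(140,160),H(91,-8,9))]
f=lambda p:np.concatenate([proj(n,place(p[:3],g(p[3])))-m for n,m,g in B])
r=least_squares(f,[.55,.05,-1.4,.003],loss="soft_l1",f_scale=.7,x_scale=[.1,.1,.1,.01]); b=r.x; print("bin",b); print(f(b).reshape(-1,2).T)
print("corner chk", [proj("top",place(b,slope(.115,.18,n)))-ct(746,92) for n in (0,.012,.02)])
# carton: a=v centre, t=skew about n, u centre
def cart(p,x,y,z):
    c,s=np.cos(p[1]),np.sin(p[1]); return place(b,slope(p[2]+c*x-s*y,p[0]+s*x+c*y,z))
K=[("top",ct(457,152),(-60,29,40)),("top",ct(437,218),(-60,-29,40)),("top",ct(589,171),(60,29,40)),("top",ct(558,246),(60,-29,40)),("top",ct(603,181),(60,29,0)),("top",ct(583,252),(60,-29,0)),
("top",ct(518,195),(0,0,40)),("scene",cs(265,222),(60,-29,40)),("scene",cs(240,290),(60,29,40)),("scene",cs(422,298),(-60,-29,40)),("scene",cs(410,378),(-60,29,40))]
g=lambda p:np.concatenate([proj(n,cart(p,*(np.array(l)/1e3)))-m for n,m,l in K])
k=least_squares(g,[.05,0,-.047],loss="soft_l1",f_scale=.7).x; print("carton v,skew,u",k); print(g(k).reshape(-1,2).T)
T=[(ct(30+14,281),(110,90,14)),(ct(257,271),(110,-90,14)),(ct(38,538),(-110,90,14)),(ct(256,532),(-110,-90,14))]
t=lambda p:np.concatenate([proj("top",place(p,np.array(l)/1e3))-m for m,l in T])
tr=least_squares(t,[.45,.3,0]).x; print("tray",tr); print(t(tr).reshape(-1,2).T)
c=cart(k,0,0,.02); print("carton centre",c,"carton yaw approx",b[2]+k[1]*.87)
h=place(b,slope(0,-.088+b[3],.042)); print("handle",h)
print("u",place([0,0,b[2]],[.866,0,.5]),"v",place([0,0,b[2]],[0,1,0]),"n",place([0,0,b[2]],[-.5,0,.866]))
E
python3 fit.py
```

```text
bin [ 0.5677  0.0201 -1.7976  0.0023]
[[-1.3797 -1.4579  0.0183 -0.2284 -0.2201 -1.3348 -1.9965 -1.2202 -0.1117
  -0.7976  0.1628]
 [-0.3403  0.0759  0.213   0.8051  2.4257  0.3402  0.7643  0.7082  1.7354
   1.2321  0.4878]]
corner chk [array([1.1264, 0.6953]), array([-0.3837, -0.8247]), array([-1.4041, -1.8517])]
carton v,skew,u [ 0.0642 -0.0112 -0.0492]
[[ 0.1894 -0.2094 -1.9194  0.4457  0.5248  0.3376 -2.6965 -0.9043  2.2833
  -0.6074  1.2766]
 [-0.3976 -0.1634 -0.7395 -1.8222  1.1617  0.6575 -0.4466 -0.4216 -4.6813
   2.809  -3.637 ]]
tray [0.4752 0.3599 0.0943]
[[ 0.1727 -0.0124 -0.3298  0.1764]
 [-0.7877 -0.413   0.9699  0.1418]]
carton centre [0.6421 0.0569 0.1102] carton yaw approx -1.8072564718658235
handle [0.4889 0.0598 0.1539]
u [-0.1947 -0.8438  0.5   ] v [ 0.9744 -0.2248  0.    ] n [0.1124 0.4872 0.866 ]
```

apply_moves(slide=[[0.01,0.015,0.02],[0.03,0.045,0.05],[0.05,0.08,0.08],[0.08,0.117,0.09],[0.11,0.155,0.094],[0.135,0.195,0.094],[0.16,0.235,0.094],[0.187,0.275,0.094],[0.215,0.313,0.094],[0.24,0.352,0.094],[0.27,0.39,0.094],[0.295,0.43,0.094]], turn=[0.02,0.08,0.16,0.24,0.32,0.4,0.48,0.56,0.64,0.72,0.8,0.87])

```text
t: 1.3
eef_pos: [0.5157, -0.0451, 0.3204]
tcp_rot: [0.795, 0.607, -0.0, -0.0]
wrist_force: [1.1, -0.9, 1.0]
opening: 0.0916
grip_force: 0.0
```

apply_moves(slide=[[0.025,0.035,0],[0.045,0.065,0],[0.06,0.09,0],[0.065,0.097,0],[0.065,0.097,0],[0.065,0.097,0]], turn=[0.03,0.042,0.042,0.042,0.042,0.042])

```text
t: 1.9
eef_pos: [0.5793, 0.0493, 0.3205]
tcp_rot: [0.783, 0.622, -0.0, -0.0]
wrist_force: [0.3, -0.8, 0.8]
opening: 0.0921
grip_force: 0.0
```

```bash
python3 - <<'E'
from rig import bot, snapshot, camera_info
import cv2,pickle
c=camera_info("wrist"); im=snapshot("wrist"); pickle.dump(c,open("w1.pkl","wb"))
cv2.imwrite("pics/w1.png",im[:,:,::-1]); s=bot.state(); print(s["eef_pos"],s["tcp_rot"],s["t"],c["cam_to_world"])
E
```

```text
[0.57927679 0.04903946 0.32075102] [ 7.82994700e-01  6.22028307e-01 -2.78101569e-04  8.38800120e-05] 1.95 [[ 9.74052339e-01  2.18552521e-01  5.87948649e-02  5.94466107e-01]
 [-2.26322699e-01  9.40927483e-01  2.51860096e-01  1.16608572e-01]
 [-2.77045117e-04 -2.58631529e-01  9.65976012e-01  4.78700284e-01]
 [ 0.00000000e+00  0.00000000e+00  0.00000000e+00  1.00000000e+00]]
```

View pics/w1.png

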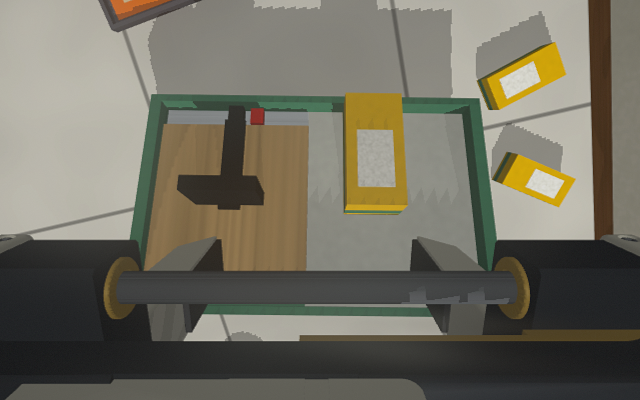

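The wrist view is sharp. The carton's top face spans (345,94)–(401,95) at its low end and about (345,206)–(406,206) at its high end. The handle spans columns 178–264 near rows 176–205, the hatch's low edge is at row 124 (163–308), and the red bump is at (258,117). I'll refit with this picture.

```bash
python3 - <<'E'
import cv2
i=cv2.imread("pics/w1.png")[80:225,130:520]
cv2.imwrite("pics/w1c.png",cv2.resize(i,None,fx=2,fy=2,interpolation=cv2.INTER_CUBIC))
E
cat > fit2.py <<'E'
from geo import *
import pickle
C["w1"]=pickle.load(open("w1.pkl","rb"))
m=1e-3
F=[((163,124),(-91,-168,9),1),((308.5,124.5),(-91,-8,9),1),((153,95),(-115,-180,20),0),((480,98),(-115,180,20),0)]
f=lambda p:np.concatenate([proj("w1",place(p[:3],slope(l[0]*m,l[1]*m+j*p[3],l[2]*m)))-np.array(q) for q,l,j in F])
r=least_squares(f,[.5677,.02,-1.7976,.002]); b=r.x; print("bin",b); print(f(b).reshape(-1,2).T)
def cart(p,x,y,z):
    c,s=np.cos(p[1]),np.sin(p[1]); return place(b,slope(p[2]+c*x-s*y,p[0]+s*x+c*y,z))
K=[((345,94),(-60,-29,40)),((401,95),(-60,29,40)),((344,206),(60,-29,40)),((407,206),(60,29,40)),((345,213),(60,-29,0)),((406,213),(60,29,0))]
g=lambda p:np.concatenate([proj("w1",cart(p,*(np.array(l)*m)))-np.array(q) for q,l in K])
k=least_squares(g,[.05,0,-.047]).x; print("carton v,skew,u",k); print(g(k).reshape(-1,2).T)
print("carton centre",cart(k,0,0,.02))
print("handle",place(b,slope(0,-.088+b[3],.042)))
for u,v,n in [(-7,-123,62),(-7,-53,62),(7,-123,62),(7,-53,62),(-7,-123,20),(-7,-53,20)]: print((u,v,n),proj("w1",place(b,slope(u*m,v*m+b[3],n*m))))
print("upper right", [proj("w1",place(b,slope(.115,.18,n))) for n in (0,.02)])
E
python3 fit2.py
```

```text
bin [ 0.5723  0.0222 -1.803  -0.0018]
[[ 0.8329 -0.8192 -0.1355  0.1219]
 [-1.8178 -1.743   2.5401  0.8648]]
carton v,skew,u [ 0.0591  0.0039 -0.0483]
[[ 0.2683  0.0269  4.0362  2.0073 -0.336  -6.7125]
 [-0.4101 -1.3786 -0.8009 -0.8007  1.7955  1.793 ]]
carton centre [0.6417 0.059  0.1107]
handle [0.4898 0.0633 0.1539]
(-7, -123, 62) [178.2107 178.1633]
(-7, -53, 62) [255.6816 178.4637]
(7, -123, 62) [176.5523 193.005 ]
(7, -53, 62) [254.923  193.3064]
(-7, -123, 20) [193.8552 191.728 ]
(-7, -53, 20) [262.5072 191.9923]
upper right [array([498.4231, 317.353 ]), array([509.2854, 318.5425])]
```

View pics/w1c.png

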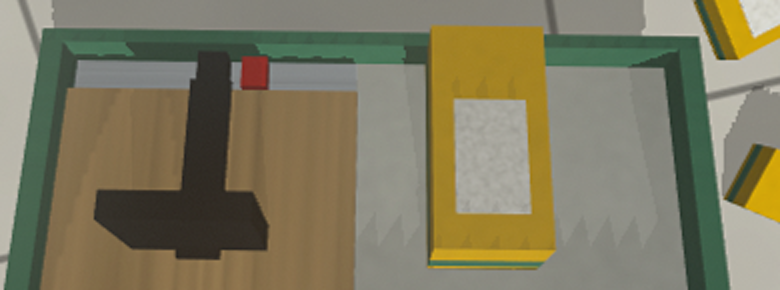

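apply_moves(slide=[[0.02,0.003,-0.01],[0.045,0.007,-0.03],[0.062,0.009,-0.06],[0.062,0.009,-0.095],[0.062,0.009,-0.13],[0.062,0.009,-0.155],[0.062,0.009,-0.175],[0.062,0.009,-0.192],[0.062,0.009,-0.205],[0.062,0.009,-0.215],[0.062,0.009,-0.2215],[0.062,0.009,-0.2215]], turn=[-0.004,-0.004,-0.004,-0.004,-0.004,-0.004,-0.004,-0.004,-0.004,-0.004,-0.004,-0.004], grip=0.18)

```text
t: 3.15
eef_pos: [0.6414, 0.0589, 0.0987]
tcp_rot: [0.784, 0.621, -0.0, -0.0]
wrist_force: [0.2, -0.7, 0.1]
opening: 0.0752
grip_force: 0.0
```

apply_moves(slide=[[0,0,0],[0,0,0],[0,0,0],[0,0,0],[0,0,0],[0,0,0]], turn=[0,0,0,0,0,0], grip=1, force=15)

```text
t: 3.75
eef_pos: [0.642, 0.0592, 0.1]
tcp_rot: [0.784, 0.621, 0.0, 0.0]
wrist_force: [-1.5, -0.1, 6.0]
opening: 0.0575
grip_force: 15.0
```

apply_moves(slide=[[0,0,0.005],[0,0,0.015],[0,0,0.03],[0,0,0.055],[0,0,0.085],[0,0,0.12],[0,0,0.145],[0,0,0.16],[0,0,0.16]], turn=[0,0,0,0,0,0,0,0,0])

```text
t: 4.65
eef_pos: [0.6427, 0.0592, 0.2624]
tcp_rot: [0.784, 0.621, 0.002, 0.002]
wrist_force: [0.0, 0.5, -0.7]
opening: 0.058
grip_force: 15.0
```

apply_moves(slide=[[-0.008,0.015,0],[-0.025,0.045,0],[-0.045,0.08,0],[-0.065,0.115,0],[-0.083,0.15,0],[-0.103,0.185,0],[-0.122,0.22,0],[-0.142,0.255,0],[-0.155,0.28,0],[-0.164,0.296,0],[-0.167,0.301,0],[-0.167,0.301,0]], turn=[0.03,0.07,0.11,0.15,0.19,0.23,0.27,0.3,0.32,0.326,0.326,0.326])

```text
t: 5.85
eef_pos: [0.4735, 0.3607, 0.2582]
tcp_rot: [0.672, 0.741, -0.001, -0.0]
wrist_force: [0.1, -0.4, -0.6]
opening: 0.0575
grip_force: 15.0
```

```bash
python3 - <<'E'
from rig import bot, snapshot, camera_info
import cv2,pickle,numpy as np
c=camera_info("wrist"); im=snapshot("wrist"); pickle.dump(c,open("w2.pkl","wb"))
cv2.imwrite("pics/w2.png",im[:,:,::-1]); s=bot.state(); print(s["eef_pos"],s["t"],s["opening"],s["wrist_force"])
E
```

```text
[0.47423896 0.35995152 0.25845328] 5.9 0.05803296702332874 [-0.43166156 -0.28274941 -1.2224143 ]
```

View pics/w2.png

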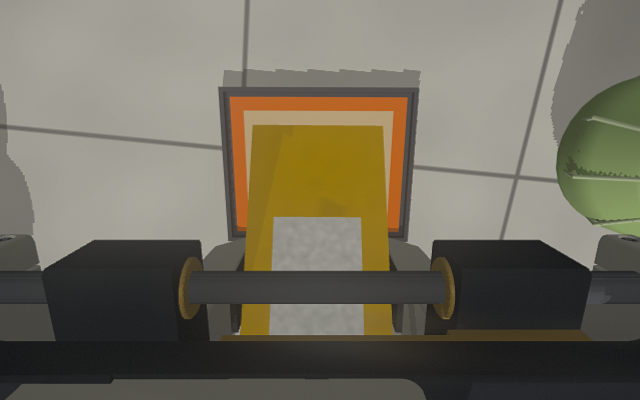

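The carton is held with the label up. Its low-end top edge runs (252,126)–(383,126), and the tray's far rim runs (219,88)–(419,88), parallel to the carton. I'll check the tray position and the carton's tilt.

```bash
python3 - <<'E'
from geo import *
import pickle
C["w2"]=c=pickle.load(open("w2.pkl","rb")); K,T=c["intrinsics"],c["cam_to_world"]
def ray(u,v,z):
    d=T[:3,:3]@np.array([(u-K[0,2])/K[0,0],-(v-K[1,2])/K[1,1],-1]); o=T[:3,3]; return o+d*(z-o[2])/d[2]
a,b=ray(219,88,.014),ray(419,88,.014); print("rim corners",a,b,np.linalg.norm(a-b))
e=(b-a)/np.linalg.norm(b-a); print("tray centre",(a+b)/2+.09*np.array([e[1],-e[0],0]), "yaw",np.arctan2(e[1],e[0]))
print("right side pts",ray(408,240,.014))
# carton: held point, pitch p about closing axis; grasp offset (3,5) mm in carton
tcp=np.array([.4742,.36,.2585]); g=tcp+[0,0,.0188]; ya=np.arctan2(e[1],e[0])
for p in np.radians([10,20,25,30,35,40]):
    pts=[]
    for y in (-.029,.029):
        x,z=-.060-.0035,.020-.006
        # low end towards +y'(=e rotated +90)
        h=-(x*np.cos(p)-z*np.sin(p)); zz=x*np.sin(p)+z*np.cos(p)
        pts.append(proj("w2",g+np.append(e[:2]*y,0)+np.array([-e[1],e[0],0])*h+[0,0,zz]))
    print(np.degrees(p),pts)
E
```

```text
rim corners [0.3577 0.4423 0.014 ] [0.5756 0.4633 0.014 ] 0.21895798545004877
tray centre [0.4753 0.3632 0.014 ] yaw 0.0962610907978837
right side pts [0.5927 0.287  0.014 ]
10.0 [array([243.2622, 123.4004]), array([395.7482, 123.418 ])]
20.0 [array([248.9053, 123.6381]), array([389.6712, 123.6544])]
25.0 [array([251.4642, 125.5163]), array([386.9144, 125.5328])]
29.999999999999996 [array([253.845 , 128.3804]), array([384.3485, 128.3976])]
35.0 [array([256.0494, 132.1059]), array([381.9721, 132.124 ])]
40.0 [array([258.081 , 136.5814]), array([379.7812, 136.6007])]
```

apply_moves(slide=[[0,0.001,-0.01],[0,0.002,-0.03],[0,0.003,-0.06],[0,0.003,-0.09],[0,0.003,-0.12],[0,0.003,-0.15],[0,0.003,-0.175],[0,0.003,-0.19],[0,0.003,-0.2],[0,0.003,-0.207],[0,0.003,-0.21],[0,0.003,-0.21]], turn=[0,0,0,0,0,0,0,0,0,0,0,0])

```text
t: 7.1
eef_pos: [0.475, 0.3631, 0.0494]
tcp_rot: [0.673, 0.74, 0.0, 0.0]
wrist_force: [-0.0, 0.1, -1.0]
opening: 0.0578
grip_force: 15.0
```

apply_moves(slide=[[0,0,-0.002],[0,0,-0.004],[0,0,-0.006],[0,0,-0.008],[0,0,-0.01],[0,0,-0.012],[0,0,-0.014],[0,0,-0.016],[0,0,-0.018],[0,0,-0.02]], turn=[0,0,0,0,0,0,0,0,0,0], force=10)

```text
t: 8.1
eef_pos: [0.4748, 0.3632, 0.029]
tcp_rot: [0.673, 0.74, 0.0, 0.0]
wrist_force: [0.4, -1.4, 2.1]
opening: 0.0578
grip_force: 10.0
```

apply_moves(slide=[[0,0,-0.002],[0,0,-0.004],[0,0,-0.006],[0,0,-0.008],[0,0,-0.01],[0,0,-0.011],[0,0,-0.012],[0,0,-0.013],[0,0,-0.013]], turn=[0,0,0,0,0,0,0,0,0])

```text
t: 9.0
eef_pos: [0.4747, 0.3632, 0.016]
tcp_rot: [0.673, 0.74, -0.0, -0.0]
wrist_force: [1.0, -0.0, -0.2]
opening: 0.0582
grip_force: 10.0
```

apply_moves(slide=[[0,0,-0.001],[0,0,-0.002],[0,0,-0.003],[0,0,-0.003],[0,0,-0.003]], turn=[0,0,0,0,0])

```text
t: 9.5
eef_pos: [0.4747, 0.3632, 0.0131]
tcp_rot: [0.673, 0.74, 0.0, -0.0]
wrist_force: [0.7, -1.0, -0.1]
opening: 0.0577
grip_force: 10.0
```

```bash
python3 - <<'E'
from rig import bot, snapshot, camera_info
import cv2,numpy as np
a=snapshot("wrist")[:,:,::-1]; b=snapshot("scene")[150:260,370:510,::-1]
b=cv2.resize(b,(509,400),interpolation=cv2.INTER_CUBIC)
v=np.hstack([a[:,200:440],b]); cv2.imwrite("pics/p3.png",v); print(v.shape,bot.state()["wrist_force"])
E
```

```text
(400, 749, 3) [-0.83016186 -0.33398603 -0.73069821]
```

View pics/p3.png

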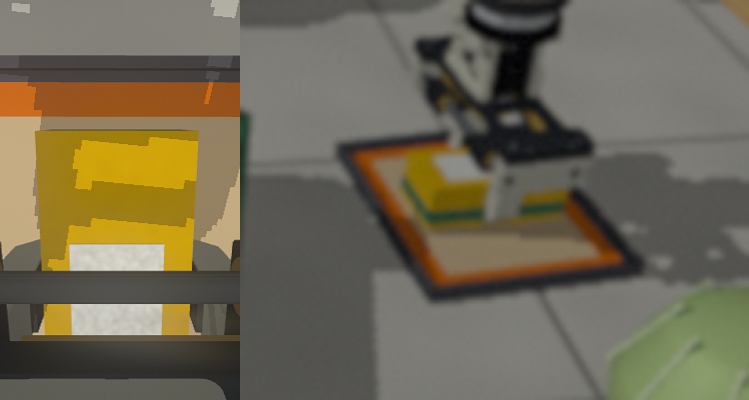

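```bash
python3 - <<'E'
from geo import *
from rig import bot
C["w"]=camera_info("wrist"); s=bot.state(); g=s["eef_pos"]+[0,0,.0188]; e=np.array([np.cos(.0963),np.sin(.0963)])
for p in np.radians([-5,0,5,10,15]):
    pts=[]
    for y in (-.029,.029):
        x,z=-.0635,.014
        h=-(x*np.cos(p)-z*np.sin(p)); zz=x*np.sin(p)+z*np.cos(p)
        pts.append(proj("w",g+np.append(e*y,0)+np.array([-e[1],e[0],0])*h+[0,0,zz]))
    print(np.degrees(p),*pts, "bottom z", g[2]+(x*np.sin(p)-.026*np.cos(p)))
E
```

```text
-5.0 [231.6701 131.901 ] [403.8824 131.515 ] bottom z 0.011531063094785441
0.0 [235.0452 126.7209] [400.3505 126.3504] bottom z 0.005897735580694532
5.0 [238.3018 123.2878] [396.9498 122.9322] bottom z 0.0004622837658328563
10.0 [241.4151 121.4401] [393.7053 121.0988] bottom z -0.004733925279472952
14.999999999999998 [244.368  121.0154] [390.634  120.6875] bottom z -0.009651345266831313
```

apply_moves(slide=[[0,0,-0.0005],[0,0,-0.001],[0,0,-0.0015],[0,0,-0.0015]], turn=[0,0,0,0], force=6)

```text
t: 10.0
eef_pos: [0.4747, 0.3632, 0.0117]
tcp_rot: [0.673, 0.74, -0.0, -0.0]
wrist_force: [0.2, -0.2, -0.2]
opening: 0.0581
grip_force: 6.0
```

apply_moves(slide=[[0,0,0],[0,0,0],[0,0,0],[0,0,0],[0,0,0]], turn=[0,0,0,0,0], grip=0.15)

```text
t: 10.5
eef_pos: [0.4747, 0.3632, 0.0118]
tcp_rot: [0.673, 0.74, 0.0, 0.0]
wrist_force: [0.1, -0.1, -0.2]
opening: 0.0783
grip_force: 0.0
```

apply_moves(slide=[[0,0,0.01],[0,0,0.03],[0,0,0.06],[0,0,0.1],[0,0,0.145],[0,0,0.19],[0,0,0.23],[0,0,0.26],[0,0,0.27],[0,0,0.27]], turn=[0,0,0,0,0,0,0,0,0,0])

```text
t: 11.5
eef_pos: [0.475, 0.3634, 0.2833]
tcp_rot: [0.673, 0.74, 0.002, 0.001]
wrist_force: [-0.1, -0.4, -0.9]
opening: 0.0779
grip_force: 0.0
```

```bash
python3 - <<'E'
from rig import bot, snapshot, camera_info
import cv2,numpy as np
cv2.imwrite("pics/w4.png",snapshot("wrist")[60:360,130:510,::-1]); print(bot.state()["eef_pos"])
E
```

```text
[0.47448803 0.36301439 0.2813211 ]
```

View pics/w4.png

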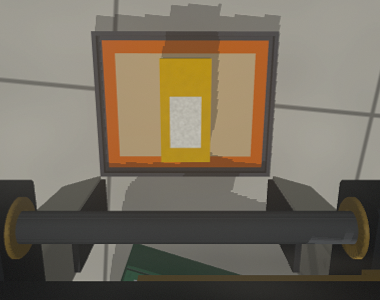

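The carton lies flat in the tray, centred and label up, at about (315,170) in full-frame pixels. Next is the handle.

apply_moves(slide=[[0.001,-0.015,0],[0.003,-0.045,0],[0.005,-0.08,0],[0.007,-0.12,0],[0.01,-0.16,0],[0.012,-0.2,0],[0.014,-0.24,0],[0.015,-0.27,0],[0.016,-0.29,0],[0.016,-0.298,0],[0.016,-0.298,0],[0.016,-0.298,0]], turn=[-0.03,-0.07,-0.11,-0.15,-0.19,-0.23,-0.27,-0.3,-0.32,-0.326,-0.326,-0.326], grip=0)

```text
t: 12.75
eef_pos: [0.4904, 0.0656, 0.2811]
tcp_rot: [0.784, 0.621, -0.0, -0.0]
wrist_force: [0.6, -0.1, 0.6]
opening: 0.0919
grip_force: 0.0
```

```bash
python3 - <<'E'
from rig import bot, snapshot, camera_info
import cv2,pickle
c=camera_info("wrist"); im=snapshot("wrist"); pickle.dump(c,open("w5.pkl","wb"))
cv2.imwrite("pics/w5.png",im[:,:,::-1]); s=bot.state(); print(s["eef_pos"],s["tcp_rot"])
E
```

```text
[0.49043371 0.06592615 0.28129829] [ 7.83624993e-01  6.21234007e-01 -2.15360252e-04 -3.64655522e-04]
```

View pics/w5.png

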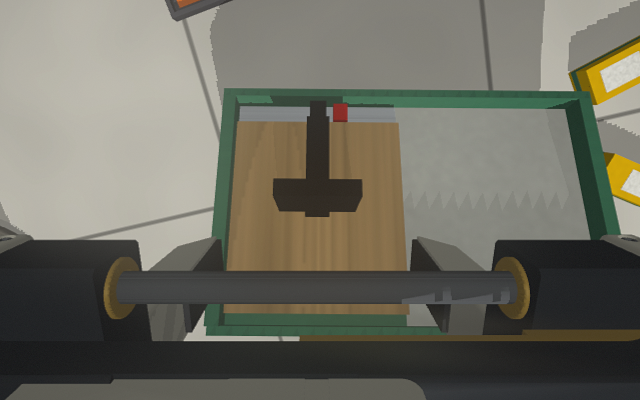

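The handle spans columns 273–362 and is centred under the gripper at column 317. Its downhill top edge is at row 179, and the hatch's low edge is at row 122. I'll check the u offset against the model.

```bash
python3 - <<'E'
from geo import *
import pickle
C["w"]=pickle.load(open("w5.pkl","rb"))
F=[((273.5,179),(-7,-123,62)),((361.5,179),(-7,-53,62)),((237.5,121.5),(-91,-168,9)),((398,123),(-91,-8,9)),((406,315),(91,-8,9))]
def f(p): return np.concatenate([proj("w",place([p[0],p[1],-1.803],slope(l[0]/1e3,l[1]/1e3,l[2]/1e3)))-np.array(q) for q,l in F])
r=least_squares(f,[.572,.022]); print(r.x,f(r.x).reshape(-1,2).T); print("handle",place([*r.x,-1.803],slope(0,-.088,.042)))
E
```

```text
[0.5703 0.0222] [[-0.8812 -0.5011 -0.6215 -1.266   3.1429]
 [ 3.9687  4.0187 -1.5242 -2.9562 -4.944 ]]
handle [0.4895 0.0629 0.1539]
```

apply_moves(slide=[[0,0,-0.01],[-0.001,-0.001,-0.03],[-0.001,-0.001,-0.055],[-0.001,-0.001,-0.08],[-0.001,-0.001,-0.1],[-0.001,-0.001,-0.115],[-0.001,-0.001,-0.128],[-0.001,-0.001,-0.138],[-0.001,-0.001,-0.145],[-0.001,-0.001,-0.148],[-0.001,-0.001,-0.148]], turn=[0,0,0,0,0,0,0,0,0,0,0])

```text
t: 13.9
eef_pos: [0.4897, 0.0643, 0.1336]
tcp_rot: [0.784, 0.621, -0.0, -0.0]
wrist_force: [-0.1, 0.8, 0.1]
opening: 0.0918
grip_force: 0.0
```

apply_moves(slide=[[0,0,0],[0,0,0],[0,0,0],[0,0,0],[0,0,0],[0,0,0]], turn=[0,0,0,0,0,0], grip=1, force=25)

```text
t: 14.5
eef_pos: [0.49, 0.0641, 0.134]
tcp_rot: [0.784, 0.621, 0.0, 0.0]
wrist_force: [0.7, -0.4, 2.3]
opening: 0.0696
grip_force: 25.0
```

apply_moves(slide=[[0.0003,0.0015,0.0026],[0.0007,0.0029,0.0052],[0.001,0.0044,0.0078],[0.0014,0.0058,0.0104],[0.0017,0.0073,0.013],[0.0018,0.0078,0.0139],[0.0018,0.0078,0.0139]], turn=[0,0,0,0,0,0,0])

```text
t: 15.2
eef_pos: [0.4917, 0.0719, 0.1478]
tcp_rot: [0.784, 0.621, 0.0, 0.0]
wrist_force: [1.8, -3.5, -0.3]
opening: 0.0699
grip_force: 25.0
```

apply_moves(slide=[[0.002,-0.0005,0],[0.004,-0.001,0],[0.007,-0.0016,0],[0.01,-0.0023,0],[0.013,-0.003,0],[0.016,-0.0037,0],[0.019,-0.0045,0]], turn=[0,0,0,0,0,0,0])

```text
t: 15.9
eef_pos: [0.5106, 0.0672, 0.1475]
tcp_rot: [0.784, 0.621, -0.0, -0.0]
wrist_force: [-2.5, -4.8, 1.1]
opening: 0.0698
grip_force: 25.0
```

apply_moves(slide=[[0.005,-0.0012,0],[0.015,-0.0035,0],[0.028,-0.0066,0],[0.041,-0.0097,0],[0.055,-0.013,0],[0.069,-0.0163,0],[0.083,-0.0196,0],[0.097,-0.0229,0],[0.11,-0.026,0],[0.12,-0.0284,0],[0.128,-0.0303,0],[0.13,-0.0307,0]], turn=[0,0,0,0,0,0,0,0,0,0,0,0])

```text
t: 17.1
eef_pos: [0.6413, 0.0353, 0.1475]
tcp_rot: [0.784, 0.621, -0.001, 0.001]
wrist_force: [-3.0, -7.6, 2.3]
opening: 0.0699
grip_force: 25.0
```

apply_moves(slide=[[0.0015,-0.0004,0],[0.003,-0.0007,0],[0.0045,-0.0011,0],[0.0045,-0.0011,0]], turn=[0,0,0,0])

```text
t: 17.5
eef_pos: [0.6453, 0.0344, 0.1476]
tcp_rot: [0.784, 0.621, -0.001, 0.001]
wrist_force: [-1.9, -6.3, 2.0]
opening: 0.0695
grip_force: 25.0
```

apply_moves(slide=[[0.001,-0.0002,0],[0.002,-0.0005,0],[0.003,-0.0007,0],[0.003,-0.0007,0]], turn=[0,0,0,0])

```text
t: 17.9
eef_pos: [0.6472, 0.0338, 0.1474]
tcp_rot: [0.784, 0.621, -0.002, -0.0]
wrist_force: [-7.4, -6.3, 1.9]
opening: 0.0699
grip_force: 25.0
```

apply_moves(slide=[[-0.0003,-0.0015,-0.0026],[-0.0007,-0.0029,-0.0052],[-0.001,-0.0044,-0.0078],[-0.0014,-0.0058,-0.0104],[-0.0017,-0.0073,-0.013],[-0.0017,-0.0073,-0.013]], turn=[0,0,0,0,0,0])

```text
t: 18.5
eef_pos: [0.6454, 0.0264, 0.1342]
tcp_rot: [0.784, 0.621, -0.001, -0.0]
wrist_force: [-7.2, -5.6, 3.5]
opening: 0.0698
grip_force: 25.0
```

apply_moves(slide=[[0,0,0],[0,0,0],[0,0,0],[0,0,0],[0,0,0],[0,0,0]], turn=[0,0,0,0,0,0], grip=0)

```text
t: 19.1
eef_pos: [0.6464, 0.0278, 0.1346]
tcp_rot: [0.784, 0.621, 0.0, 0.0]
wrist_force: [0.8, 0.2, -1.2]
opening: 0.0916
grip_force: 0.0
```

apply_moves(slide=[[0,0,0.005],[0,0,0.02],[0,0,0.045],[0,0,0.08],[-0.01,0,0.12],[-0.03,0,0.15],[-0.05,0,0.16],[-0.06,0,0.16],[-0.06,0,0.16]], turn=[0,0,0,0,0,0,0,0,0])

```text
t: 20.0
eef_pos: [0.5856, 0.0278, 0.2962]
tcp_rot: [0.784, 0.621, 0.001, 0.001]
wrist_force: [-0.1, 0.4, 0.3]
opening: 0.0918
grip_force: 0.0
```

```bash
python3 - <<'E'
from rig import bot, snapshot, camera_info
import cv2,pickle,numpy as np
c=camera_info("wrist"); im=snapshot("wrist"); pickle.dump(c,open("w6.pkl","wb"))
t=cv2.resize(snapshot("scene")[140:250,270:490],(800,400)); 
w=im[60:340,110:570]; w=cv2.copyMakeBorder(w,0,0,0,800-460,cv2.BORDER_CONSTANT)
cv2.imwrite("pics/w6.png",np.vstack([cv2.resize(t,(640,320)),cv2.copyMakeBorder(im[60:340,110:570],0,0,0,180,cv2.BORDER_CONSTANT)])[:,:,::-1]); print(bot.state()["eef_pos"],bot.state()["t"])
E
```

```text
[0.58654863 0.02769196 0.29490291] 20.1
```

View pics/w6.png

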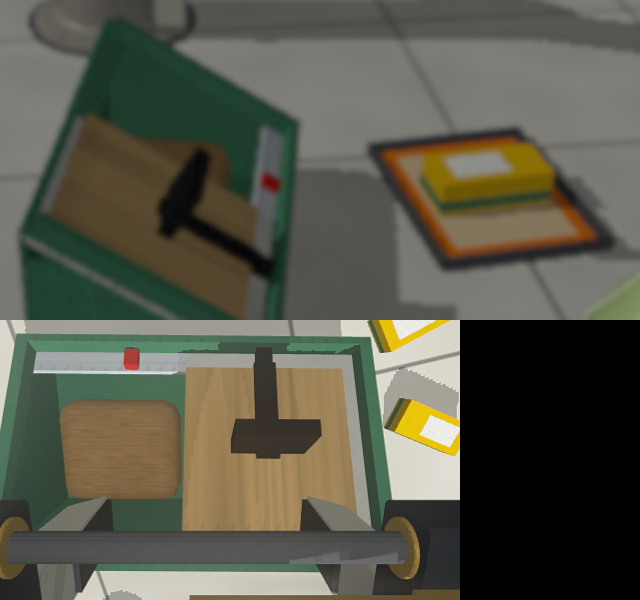

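The scene view shows the carton flat in the tray and the hatch over the plate. In the wrist view, in full-frame pixels, the hatch's low corners are at (294,107) and (451,108), and the handle's top edge runs (343,159)–(431,159). I'll check the travel and the lift from these.

```bash
python3 - <<'E'
from geo import *
import pickle
C["w"]=pickle.load(open("w6.pkl","rb"))
F=[((128,75),(-115,-180,20),0,0),((481,78),(-115,180,20),0,0),((294,107),(-91,-168,9),1,0),((451,108),(-91,-8,9),1,0),((343,159),(-7,-123,62),1,1),((431,159),(-7,-53,62),1,1)]
def f(p): return np.concatenate([proj("w",place([p[0],p[1],-1.803],slope(l[0]/1e3,l[1]/1e3+j*p[2],l[2]/1e3+k*p[3])))-np.array(q) for q,l,j,k in F])
r=least_squares(f,[.572,.022,.16,0]); print(r.x,f(r.x).reshape(-1,2).T)
E
```

```text
[0.5719 0.0214 0.1571 0.0063] [[-0.0904  0.0883  0.2749 -1.803   1.1934 -0.001 ]
 [ 3.3559  0.5852 -1.7847 -2.7118  0.1185  0.1281]]
```

```bash
python3 - <<'E'
from geo import *
import pickle
C["w"]=pickle.load(open("w5.pkl","rb"))
F=[((225,89),(-115,-180,20),0,0),((588,92),(-115,180,20),0,0),((237.5,121.5),(-91,-168,9),1,0),((398,123),(-91,-8,9),1,0),((273,179),(-7,-123,62),1,1),((362,179),(-7,-53,62),1,1)]
def f(p): return np.concatenate([proj("w",place([p[0],p[1],-1.803],slope(l[0]/1e3,l[1]/1e3+j*p[2],l[2]/1e3+k*p[3])))-np.array(q) for q,l,j,k in F])
r=least_squares(f,[.572,.022,.0,0]); print(r.x)
E
```

```text
[0.5709 0.0222 0.0001 0.0083]
```

The catch reads as low as it did when closed, so it is down. The travel reads 157 ±2 mm, so I'll push once more against the stop with an open finger.

apply_moves(slide=[[0.02,0,0],[0.045,0,-0.01],[0.06,0,-0.035],[0.06,0,-0.07],[0.06,0,-0.1],[0.06,0,-0.125],[0.06,0,-0.142],[0.06,0,-0.152],[0.06,0,-0.157],[0.06,0,-0.157]], turn=[0,0,0,0,0,0,0,0,0,0])

```text
t: 21.1
eef_pos: [0.6465, 0.0276, 0.1372]
tcp_rot: [0.784, 0.621, -0.0, -0.0]
wrist_force: [0.5, -0.2, 0.2]
opening: 0.0915
grip_force: 0.0
```

apply_moves(slide=[[0.002,-0.0005,0],[0.004,-0.0009,0],[0.006,-0.0014,0],[0.008,-0.0019,0],[0.0095,-0.0022,0],[0.0105,-0.0025,0],[0.0105,-0.0025,0]], turn=[0,0,0,0,0,0,0])

```text
t: 21.8
eef_pos: [0.6563, 0.0253, 0.1376]
tcp_rot: [0.784, 0.621, -0.0, -0.001]
wrist_force: [-3.3, 0.8, 2.3]
opening: 0.0917
grip_force: 1.7
```

apply_moves(slide=[[0.0005,-0.0001,0],[0.001,-0.0002,0],[0.0015,-0.0003,0],[0.0015,-0.0003,0]], turn=[0,0,0,0])

```text
t: 22.2
eef_pos: [0.6564, 0.0253, 0.1374]
tcp_rot: [0.784, 0.621, -0.002, -0.002]
wrist_force: [-8.4, 2.6, 4.4]
opening: 0.0919
grip_force: 4.4
```

The push reached 8 N with no motion, so the hatch is at its stop. I'll back off and retreat.

apply_moves(slide=[[-0.004,0.001,0],[-0.009,0.002,0],[-0.0115,0.0027,0],[-0.0115,0.0027,0.01],[-0.0115,0.0027,0.035],[-0.0115,0.0027,0.075],[-0.02,0.0027,0.115],[-0.03,0.0027,0.14],[-0.035,0.0027,0.15],[-0.035,0.0027,0.15]], turn=[0,0,0,0,0,0,0,0,0,0])

```text
t: 23.2
eef_pos: [0.6236, 0.0276, 0.2896]
tcp_rot: [0.784, 0.621, 0.001, 0.001]
wrist_force: [0.3, -0.1, 0.8]
opening: 0.0919
grip_force: 0.0
```

```bash
python3 - <<'E'
from rig import bot, snapshot
import cv2
cv2.imwrite("pics/end.png",cv2.resize(snapshot("scene")[130:270,140:490,::-1],(800,320)))
s=bot.state(); print(s["eef_pos"],s["t"],s["wrist_force"])
E
```

```text
[0.62329816 0.02756587 0.28759222] 23.25 [-0.07138882  0.59173678 -0.28090046]
```

View pics/end.png

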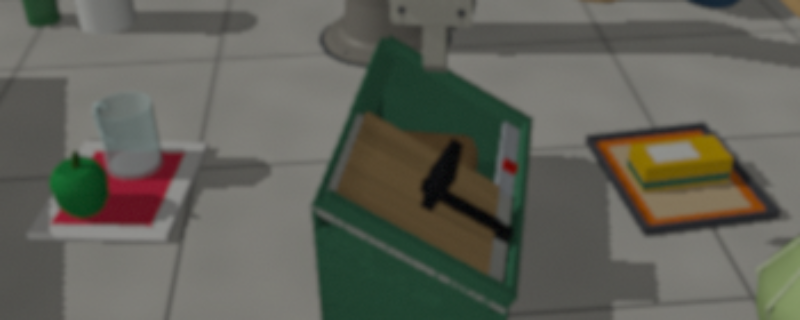

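The final view shows the carton flat in the tray (680,160), the hatch open with its handle down (440,180), and the jug and pepper undisturbed (100,160).

```bash
python3 -c "
from rig import bot
print(bot.close_job())"
```

```text
the job is handed in; nothing more can be done
None
```

The job is handed in: the carton lies flat, label up, in the tray; the hatch is open against its stop with the handle back down, and the jug and pepper were not touched (about 23 s of the 70 s used).

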